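# Empty a curing tray of soap bars into the packing carton

### The arm

A 6-joint arm with a two-finger parallel gripper is mounted at the origin on the work surface. World frame = base frame: x ahead of the robot, y to its left, z up, the work surface at z = 0. Lengths are in m, angles in degrees, forces in N, time in s.
With the tool pointing down it reaches from about 0.4 to 0.825 m from the base axis. Payload 7 kg.
Tool frame: the origin (TCP) lies at the centre of the arm's flange, where the gripper is bolted on; the fingertips stand 178 mm ahead of it and the grasp point (between the pads) lies 159 mm ahead of it; z points along the fingers, y is the line along which they close (so a half turn about z gives the same grasp; the last joint's range is limited). The gripper opens to 88 mm and grips with 3 to 60 N. Pads are 19 mm wide; open, the fingers measure 130 mm over their backs; the gripper's body (78 mm by 193 mm) begins 47 mm behind the grasp point.
Start: joints at [-55.628, 20.546, 0.682, 0, -70.136, -16.507], TCP at [0.207, -0.642, 0.405] pointing down, gripper open.
Joint ranges: [-176.03, 176.03], [-82.01, 121.73], [-58.28, 71.71], [-173.87, 95.51], [-174.79, -0.11], [-173.66, 173.66]. Speed limits (degrees/s): [136.94, 136.94, 172.46, 180, 180, 180].

### API

Orientations are given as [roll, pitch, yaw] about the fixed x, y, z axes, in that order (R = Rz(yaw) Ry(pitch) Rx(roll)).
In Python, from plant import telemetry, snapshot, workorder, nets gives the robot as it stands.
- The arm moves only by the shell command python3 -m creep 'ROWS'. ROWS is JSON, a list that holds one entry, the list of rows, each a list of 5 numbers: the shift along the tool's x, y, z normalised to -1 to 1, where 1 is 0.2 m, then the turn about the tool's z normalised to -1 to 1, where 1 is pi/2 rad, then the opening, from 0 (shut) to 1 (fully open). In form: [[[x, y, z, spin, hand], ...]]. A call has 1 to 8 rows; each row shifts and turns the commanded pose from where the row before left it, along the tool's axes as they then stand; what a row does not reach is not made up. A row lasts 1/12 s, in which the tool goes at most 41.7 mm and 7.16 degrees, less where a joint would pass 70% of its speed; a pose out of reach is approached as far as the arm can. A call with a number of a shift or a turn outside -1 to 1 is refused whole. A call with a gripper value outside its range is refused whole. The fingers move at their own pace and stop on an object; the grip force is fixed at half the most. Time passes only in rows, so rows that do not move let the fingers close. It gives the time, the measured TCP pose, the force, the opening and the grip force at its end, in the units of the state.
- telemetry.get_obs(): the state, without advancing time (a new reading comes with each control period).
- snapshot(name): name is "scene" or "top" or "wrist"; returns a dict with "frame" (480x640x3 uint8, red, green, blue), "fx", "fy", "cx", "cy" (pixels), "rvec" (rotation vector, rad) and "tvec" (3), from world to camera coordinates, as OpenCV has them; the wrist camera has in their place "mount" (4x4, takes a point from camera to tool coordinates, whose origin is the TCP and whose axes are the flange's). Camera axes: x right, y down, z forward; pixel columns grow to the right and rows downward; lengths in m; the calibration is good to about 2 mm. The wrist camera is an equidistant fisheye: a pixel r from the principal point sees the ray r / f radians off the axis. A picture is of the moment at which its call begins: read the wrist's pose just before it. There is no depth.
- workorder.close_job(): hands the job in; it is judged then, once.
Trained networks look in a picture, given as the dict that the camera call returned (one of the last four; its "shot" number tells which), for a name from the list of things; names that differ only in an ending like _2 or _b are one class to them, and where a whole thing is asked for, a point or a joint stands for the part that bears it (a point fixed in the world has none). Each returns a list of dicts, best first, with "confidence" (0 to 1); they miss things now and then, are a little off and sometimes report something else, mostly with a low value. They report only what shows in the picture. A call takes as long as a camera call. They do not tell look-alikes from the thing itself.
- nets.find_in(picture, query): "uv" ([column, row] in pixels, amid what is visible of it).
- nets.masks_of(picture, query): "region" (480x640 bool, what is visible of it) and "uv" ([column, row] in pixels, amid what is visible of it).
- nets.landmark_of(picture, query): "uv" ([column, row] in pixels: a listed point, or the origin of a listed thing).
The state is a dict: "clock": time; "joint_pos": joint angles; "qvel": joint speeds; "tau": joint torques, N m; "tool_pos": TCP position; "orientation": TCP orientation; "force": force on the tool from outside, world axes, zero at the start; "moment": the same for the moment, N m; "opening": finger opening in m; "gripper_force": force on a finger pad.
Only numpy, scipy, OpenCV 4.12 (cv2) and the standard library are available. Lean on these libraries where they do the work, as an engineer would, in place of code of your own. Each camera call takes 0.05 s, during which the arm holds its last target. There are 200 camera calls.

### The job

Draw the small green tray of soap bars out from under the low steel shelf with all the bars aboard, without knocking it against the shelf, and let go of it standing on the table clear of the shelf. Then take it again by the tall tab at its back, tip it over the carton so that the bars slide out of its open end into the carton, and stand the empty tray upright on the table again. Do not touch the bars with the gripper, and leave the other things on the table where they are.

Things in the scene. Friction and masses are not known exactly. Their poses are not given: they have to be found in the camera images.
- tray: Small loose green plastic tray, 190 long (x) x 150 wide (y) mm, about 0.25 kg, standing on the table, its rear half under the shelf. Origin: centre of its underside; z up. Floor 5 thick; side and rear walls 30 high, 6 thick. The end at x = -95 is open, without a lip: the mouth, which points out of the shelf. It has two upright ears at the mouth and a tab at the rear.
- tray_mouth (a point): Middle of the tray's open edge, on its floor: tray frame (-95, 0, 5) mm. Axes as the tray's.
- tray_ear_a (a point): Grip point in the upright ear that ends one side wall at the mouth: tray frame (-77, +71, 54) mm. The ear is 8 thick (y), 36 long (x), its top 70 above the tray's underside. Axes as the tray's.
- tray_ear_b (a point): The same in the other ear: tray frame (-77, -71, 54) mm.
- tray_tab (a point): Grip point in the upright tab in the middle of the rear wall: tray frame (+89, 0, 62) mm. The tab is 12 thick (x), 60 wide (y), its top 80 above the tray's underside; it starts under the shelf. Axes as the tray's.
- shelf: Fixed low steel riser shelf over the tray's rear half: a board 200 deep (x) x 300 wide (y), its underside 100 and top 112 above the table, on two side panels 12 thick with 258 mm between them. Origin: on the table under the board's centre. Its open front edge is at x = -100; the tray comes out towards -x. The back is open too. z up.
- carton: Fixed open-topped plain cardboard carton, outside 240 (x) x 220 (y) x 90 high, walls and floor 6 thick, its folded flaps hang down outside the two y sides. Origin: centre of its underside, on the table; z up.
- bar0: One of three like loose pale soap bars: a round puck, 60 diameter x 25 thick, 75 g, starting flat on the tray's floor. Origin: centre of its underside as built; z along its axis.
- bar1: One of three like loose pale soap bars: a round puck, 60 diameter x 25 thick, 75 g, starting flat on the tray's floor. Origin: centre of its underside as built; z along its axis.
- bar2: One of three like loose pale soap bars: a round puck, 60 diameter x 25 thick, 75 g, starting flat on the tray's floor. Origin: centre of its underside as built; z along its axis.
- jar: Bystander: loose white jar, 72 diameter x 85 high, towards the far edge of the table. Origin: centre of its underside.
- bottle: Bystander: loose white bottle, 60 diameter x 150 high, towards the far edge of the table. Origin: centre of its underside.
- tape_roll: Bystander: loose roll of amber packing tape lying flat, 90 diameter x 48 high, near the robot. Origin: centre of its underside.
- spatula: Bystander: loose white spatula, 250 long, lying on the table by the carton on the robot's side. Origin: on its underside, x along it.
Mind the look-alikes: they are no part of the job. What is shaped like the tray but yellow is not meant. Leave any blue or pink look-alike of the bar2 alone.

How it is judged:
By the outcome, as a careful person would: the job done as asked, in the order asked, and still so for the second after the job is handed in, with the robot touching nothing.
It also fails if it takes over 67 s, if anything falls off the work surface, if the arm or the gripper's body presses on something with over 40 N, if the wrist force passes 120 N, or if a joint passes its speed limit or range.

## Working session

There is one attempt and no reset: what is moved stays moved. The work goes in short steps, Python scripts to look and compute and a shell command to move; the robot and the scene stay as the last step left them, time stands still between calls to the robot, and variables do not carry over. Pictures are saved under pics/ and viewed, at most 10 in all, crops included, and the job is handed in when it is done.

```bash
ls; mkdir -p pics; python3 - <<'E'
from plant import telemetry, snapshot, nets
import cv2
o=telemetry.get_obs(); print(o)
for n in ("scene","top"):
    p=snapshot(n); cv2.imwrite(f"pics/{n}0.png",p["frame"][:,:,::-1])
    print(n,p["fx"],p["cx"],p["cy"],p["rvec"],p["tvec"])
    for q in ["tray_mouth","tray_ear_a","tray_tab","shelf","carton","bar0","jar","bottle","tape_roll","spatula","tray"]:
        print(q,[(r["uv"],round(r["confidence"],2)) for r in nets.landmark_of(p,q)])
E
```

```text
pics
{'clock': 0.0, 'joint_pos': array([-5.56278911e+01,  2.05928531e+01,  6.33650653e-01, -1.97735428e-02,
       -7.01358437e+01, -1.65071288e+01]), 'qvel': array([ 0.06296406,  0.01911367, -0.0053984 , -0.01150819, -0.07524399,
       -0.01401734]), 'tau': array([ 1.33079542e-03, -5.82723355e+01,  2.93060428e+01,  6.99736252e+00,
        6.99873941e-03, -1.46209027e-04]), 'tool_pos': array([ 0.20701652, -0.6422714 ,  0.40370658]), 'orientation': array([ 1.79903589e+02, -9.18638216e-03, -1.62141746e+02]), 'force': array([ 1.37882863, -0.48882625, -0.96460372]), 'moment': array([-0.03147506, -0.01444973, -0.02798029]), 'gripper_force': 0.0, 'opening': 0.08771672599991252}
scene 546.6107648884998 313.41611770547166 244.41581390417718 [ 0.95523491  2.35688729 -1.17721283] [ 0.38459844 -0.16264843  1.63041101]
tray_mouth [([416.9, 270.1], 0.91), ([377.4, 312.0], 0.62)]
tray_ear_a [([442.4, 269.6], 0.82), ([362.1, 318.3], 0.77), ([409.6, 234.7], 0.72), ([411.6, 286.6], 0.61)]
tray_tab [([484.5, 232.9], 0.69)]
shelf [([442.8, 372.6], 0.56)]
carton [([220.7, 246.9], 0.94)]
bar0 [([292.8, 
[... 277 characters left out ...]
304212813 247.34728658146776 [ 2.14748017 -2.15783696  0.10977818] [0.04646624 0.55007843 1.2276122 ]
tray_mouth [([250.4, 255.8], 0.75), ([262.1, 325.0], 0.75)]
tray_ear_a [([240.9, 224.3], 0.93), ([229.1, 322.1], 0.82), ([234.1, 277.2], 0.71), ([286.7, 347.9], 0.61)]
tray_tab [([227.8, 398.6], 0.56), ([174.3, 240.8], 0.16)]
shelf [([174.0, 241.3], 0.8), ([199.6, 231.7], 0.62)]
carton [([423.4, 215.2], 0.85)]
bar0 [([166.7, 330.9], 0.97), ([310.5, 195.2], 0.77), ([222.3, 251.7], 0.58), ([200.6, 231.1], 0.41)]
jar []
bottle [([299.5, 142.8], 0.66)]
tape_roll [([376.3, 324.2], 0.87), ([223.5, 250.7], 0.45)]
spatula [([483.3, 347.8], 0.89)]
tray [([248.7, 363.7], 0.65), ([215.4, 247.1], 0.56)]
```

View pics/scene0.png

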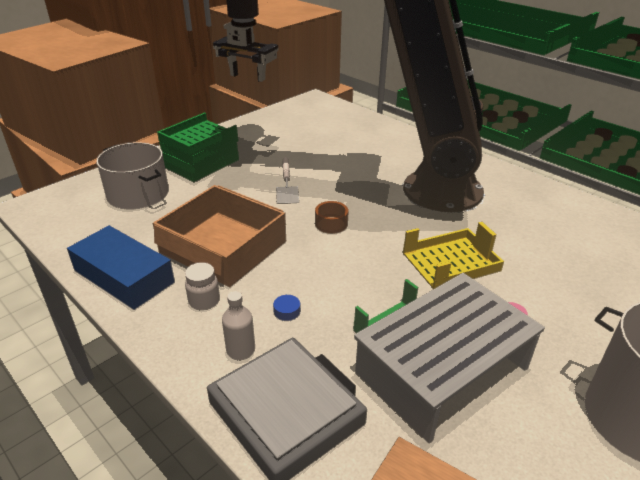

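View pics/top0.png

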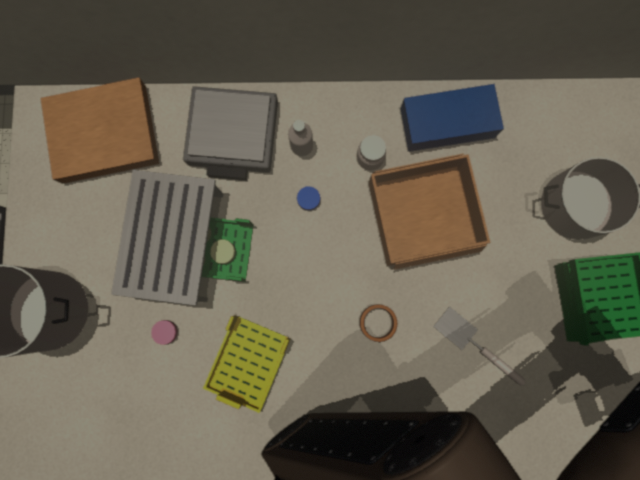

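The scene view shows the green tray's two ears at about (411,287) and (362,318), in front of the grey shelf. In the top view the tray is at about (232,250), with its mouth to the right. There are two trays: green, half under the shelf at (232,250), and yellow, in the open at (248,363). The green one fits the description. I'll confirm that with a crop and triangulate its points.

```bash
cat > h.py <<'E'
import numpy as np, cv2
from plant import telemetry, snapshot, nets
from scipy.spatial.transform import Rotation as R
def ray(p,uv,o=None):
    u=np.array(uv,float)
    if "mount" in p:
        d=(u-[p["cx"],p["cy"]])/[p["fx"],p["fy"]]; r=np.hypot(*d)
        v=np.array([*(d/r*np.sin(r)),np.cos(r)]) if r>0 else np.array([0,0,1.])
        T=np.eye(4); T[:3,:3]=R.from_euler('xyz',o["orientation"],degrees=True).as_matrix(); T[:3,3]=o["tool_pos"]
        M=T@np.array(p["mount"]); return M[:3,3],M[:3,:3]@v
    v=np.array([(u[0]-p["cx"])/p["fx"],(u[1]-p["cy"])/p["fy"],1]); C=cv2.Rodrigues(np.array(p["rvec"]))[0]
    return -C.T@np.array(p["tvec"]),C.T@v/np.linalg.norm(v)
def atz(p,uv,z,o=None):
    c,v=ray(p,uv,o); return c+v*(z-c[2])/v[2]
def tri(rs):
    A=sum(np.eye(3)-np.outer(v,v) for c,v in rs); b=sum((np.eye(3)-np.outer(v,v))@c for c,v in rs)
    x=np.linalg.solve(A,b); return x,max(np.linalg.norm(np.cross(v,x-c)) for c,v in rs)
E
python3 - <<'E'
from h import *
np.set_printoptions(precision=4,suppress=True)
t=snapshot("top"); s=snapshot("scene")
cv2.imwrite("pics/crop_t.png",cv2.resize(t["frame"][160:300,100:330,::-1],None,fx=3.4,fy=3.4,interpolation=2))
for n,z,a,b in [("earNear",.054,(234.1,277.2),(411.6,286.6)),("earFar",.054,(240.9,224.3),(362.1,318.3)),("mouth",.005,(250.4,255.8),(377.4,312.0))]:
    print(n,tri([ray(t,a),ray(s,b)]),atz(t,a,z),atz(s,b,z))
print("carton",atz(t,(423.4,215.2),0),atz(s,(220.7,246.9),0))
for n,uv,z in [("jar",(372,150),.085),("bottle",(299,130),.15),("tape",(378,323),.048),("spat",(455,327),.0),("blue",(309,198),.02),("shelf",(165,240),.112)]:print(n,atz(t,uv,z))
m=nets.masks_of(t,"carton")
for r in m[:1]:
    c,_=cv2.findContours(r["region"].astype(np.uint8),0,2); c=max(c,key=cv2.contourArea)
    rr=cv2.minAreaRect(c); print(r["confidence"],rr); print([atz(t,q,.09) for q in cv2.boxPoints(rr)])
# shelf rim
for r in nets.masks_of(t,"shelf")[:1]:
    c,_=cv2.findContours(r["region"].astype(np.uint8),0,2); c=max(c,key=cv2.contourArea)
    rr=cv2.minAreaRect(c); print(r["confidence"],rr); print([atz(t,q,.112) for q in cv2.boxPoints(rr)])
E
```

```text
earNear (array([0.4749, 0.242 , 0.06  ]), np.float64(0.0011143694638075807)) [0.4759 0.2422 0.054 ] [0.4681 0.2391 0.054 ]
earFar (array([0.6099, 0.226 , 0.0448]), np.float64(0.003759370724453595)) [0.6059 0.2274 0.054 ] [0.6197 0.2291 0.054 ]
mouth (array([0.5356, 0.2081, 0.0008]), np.float64(0.0035458690338246142)) [0.533  0.2102 0.005 ] [0.5416 0.2081 0.005 ]
carton [ 0.6354 -0.2313  0.    ] [ 0.6438 -0.2309  0.    ]
jar [ 0.7815 -0.0946  0.085 ]
bottle [0.8101 0.0797 0.15  ]
tape [ 0.3644 -0.1054  0.048 ]
spat [ 0.3525 -0.3016 -0.    ]
blue [0.678  0.0607 0.02  ]
shelf [0.5603 0.3954 0.112 ]
0.59 ((428.3135681152344, 211.15362548828125), (100.39671325683594, 107.70606231689453), 78.40782928466797)
[array([ 0.7235, -0.0775,  0.09  ]), array([ 0.7749, -0.3323,  0.09  ]), array([ 0.536, -0.37 ,  0.09 ]), array([ 0.4862, -0.1212,  0.09  ])]
0.73 ((222.0, 251.5), (23.0, 24.0), 90.0)
[array([0.5596, 0.2897, 0.112 ]), array([0.5593, 0.2334, 0.112 ]), array([0.5054, 0.2326, 0.112 ]), array([0.5057, 0.2886, 0.112 ])]
```

View pics/crop_t.png

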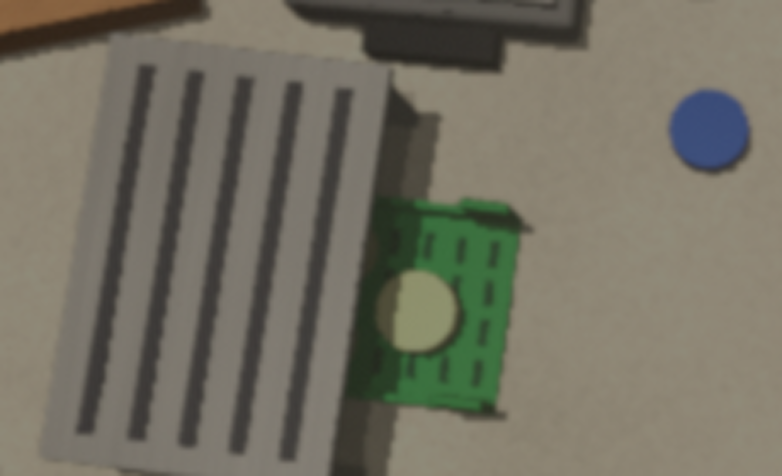

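The crop confirms it: the green tray holds a pale bar at crop (418,312), sits half under the shelf, and its mouth faces right. Its yaw is about 83°. Next I move the wrist camera over the near ear.

```bash
python3 -m creep '[[[-0.148,0.118,0,0,1],[-0.148,0.118,0,0,1],[-0.148,0.118,0,0,1],[-0.148,0.118,0,0,1],[-0.148,0.118,0,0,1],[-0.148,0.118,0,0,1],[-0.148,0.118,0,0,1],[-0.148,0.118,0,0,1]]]'
python3 -m creep '[[[-0.148,0.118,0,0,1],[-0.148,0.118,0,0,1],[-0.148,0.118,0,0,1],[-0.148,0.118,0,0,1],[-0.148,0.118,0,0,1],[-0.148,0.118,0,0,1],[-0.045,0.176,0,0,1],[-0.045,0.176,0,0,1]]]'
python3 -m creep '[[[-0.045,0.176,0,0,1],[-0.045,0.176,0,0,1],[-0.045,0.176,0,0,1],[-0.045,0.176,0,0,1],[-0.045,0.176,0,0,1],[-0.045,0.176,0,0,1],[-0.045,0.176,0,0,1],[-0.045,0.176,0,0,1]]]'
python3 -m creep '[[[-0.045,0.176,0,0,1],[0,0,0,-0.078,1],[0,0,0,-0.078,1],[0,0,0,-0.078,1],[0,0,0,-0.078,1],[0,0,0,-0.078,1],[0,0,0,-0.078,1],[0,0,0,-0.078,1]]]'
python3 -m creep '[[[0,0,0,-0.078,0.4],[0,0,0,-0.078,0.4],[0,0,0,-0.025,0.4],[0,0,0,0,0.4],[0,0,0,0,0.4]]]'
python3 - <<'E'
from h import *
np.set_printoptions(precision=4,suppress=True)
o=telemetry.get_obs(); w=snapshot("wrist"); print(o["clock"],o["tool_pos"],o["orientation"],o["joint_pos"]); print(w["mount"],w["fx"],w["cx"],w["cy"])
cv2.imwrite("pics/w1.png",w["frame"][:,:,::-1])
for q,z in [("tray_ear_a",.054),("tray_mouth",.005),("bar0",.03),("tray_tab",.06)]:
    print(q,[(r["uv"],round(r["confidence"],2),atz(w,r["uv"],z,o)) for r in nets.landmark_of(w,q)])
E
```

```text
clock: 2.07
tool_pos: [0.3751, -0.3884, 0.405]
orientation: [-180.0, 0.0, -162.1]
force: [0.4, -0.5, -0.1]
opening: 0.0876
gripper_force: 0.0
clock: 2.73
tool_pos: [0.4964, -0.1265, 0.4043]
orientation: [180.0, -0.0, -162.1]
force: [0.4, 0.6, -0.6]
opening: 0.0877
gripper_force: 0.0
clock: 3.4
tool_pos: [0.4772, 0.1635, 0.4051]
orientation: [180.0, 0.1, -162.1]
force: [-0.1, 0.1, 0.5]
opening: 0.0879
gripper_force: 0.0
clock: 4.07
tool_pos: [0.4755, 0.1981, 0.4048]
orientation: [-180.0, 0.0, -112.6]
force: [-0.4, 0.4, -0.9]
opening: 0.0874
gripper_force: 0.0
clock: 4.48
tool_pos: [0.4755, 0.198, 0.4048]
orientation: [-180.0, 0.0, -96.8]
force: [-0.6, 0.0, -0.6]
opening: 0.06
gripper_force: 0.0
4.4833 [0.4755 0.198  0.4048] [-179.9936    0.0058  -96.8102] [ 44.4691   5.3928 -19.2151   0.0014 -65.3835 -51.28  ]
[[-0.0011 -0.9555 -0.2951  0.0811]
 [ 1.     -0.0014  0.0008 -0.0002]
 [-0.0012 -0.2951  0.9555  0.0196]
 [ 0.      0.      0.      1.    ]] 371.64829954431775 323.1482864745371 237.37261919779044
tray_ear_a [([435.9, 253.0], 0.84, array([0.3706, 0.2482, 0.054 ])), ([185.4, 256.2], 0.77, array([0.6163, 0.2221, 0.054 ])), ([328.6, 257.9], 0.69, array([0.4753, 0.24  , 0.054 ])), ([488.4, 116.8], 0.69, array([0.3104, 0.1205, 0.054 ]))]
tray_mouth [([260.8, 226.6], 0.8, array([0.5446, 0.2142, 0.005 ])), ([432.3, 173.4], 0.63, array([0.3569, 0.1778, 0.005 ]))]
bar0 [([274.3, 280.6], 0.92, array([0.5354, 0.2674, 0.03  ])), ([294.8, 333.9], 0.84, array([0.5238, 0.3347, 0.03  ])), ([128.6, 105.6], 0.81, array([0.6603, 0.0618, 0.03  ]))]
tray_tab [([588.9, 234.9], 0.67, array([0.1845, 0.2498, 0.06  ])), ([267.2, 365.2], 0.36, array([0.5552, 0.3537, 0.06  ]))]
```

View pics/w1.png

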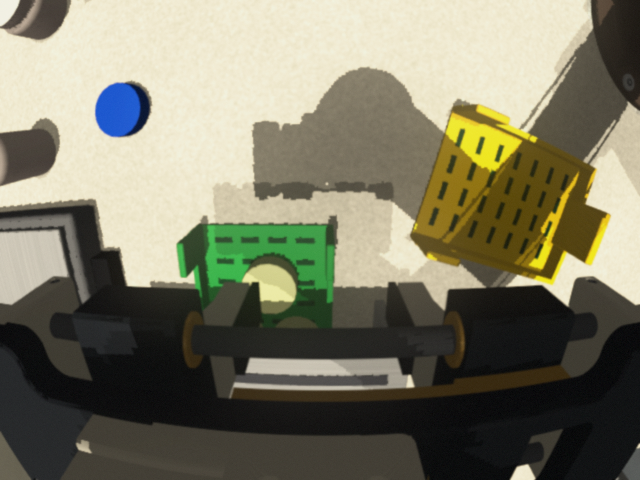

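The wrist view shows the green tray's near ear at (332,253) and its far ear at (188,250), 142 mm apart on projection, which matches the given size. The yellow look-alike is off at (510,190). Now I descend on the near ear.

```bash
python3 -m creep '[[[-0.104,0.0125,0,0,0.4],[-0.104,0.0125,0,0,0.4],[0,0,0.15,0,0.4],[0,0,0.2,0,0.4],[0,0,0.2,0,0.4],[0,0,0.1,0,0.4],[0,0,0.1,0,0.4],[0,0,0,0,0.4]]]'
python3 - <<'E'
from h import *
o=telemetry.get_obs(); w=snapshot("wrist"); s=snapshot("scene");print(o["tool_pos"],o["opening"])
cv2.imwrite("pics/g1.png",np.hstack([cv2.resize(w["frame"][150:330,180:480,::-1],(400,240)),cv2.resize(s["frame"][200:380,300:600,::-1],(400,240))]))
E
```

```text
clock: 5.4
tool_pos: [0.4743, 0.239, 0.2508]
orientation: [179.7, -0.3, -96.8]
force: [-1.0, -0.7, 0.4]
opening: 0.0356
gripper_force: 0.0
[0.47429145 0.2389624  0.25075661] 0.0355936710717905
```

View pics/g1.png

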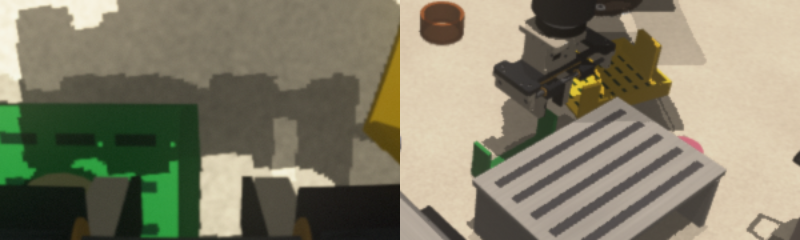

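The fingertips stand 3 mm above the ear top. The ear edge at crop x≈190 is centred between the fingers (130 and 245). I descend and close.

```bash
python3 -m creep '[[[0,0,0.1,0,0.4],[0,0,0.08,0,0.4],[0,0,0,0,0],[0,0,0,0,0],[0,0,0,0,0],[0,0,0,0,0],[0,0,0,0,0],[0,0,0,0,0]]]'
```

```text
clock: 6.17
tool_pos: [0.4757, 0.2402, 0.22]
orientation: [-179.9, 0.1, -96.7]
force: [-1.9, 0.6, 6.7]
opening: 0.0077
gripper_force: 30.0
```

```bash
python3 -m creep '[[[0,0,-0.01,0,0],[0.01,0,0,0,0],[0.02,0,0,0,0],[0.03,0,0,0,0],[0.04,0,0,0,0],[0.04,0,0,0,0],[0.04,0,0,0,0],[0.04,0,0,0,0]]]'
python3 -m creep '[[[0.04,0,0,0,0],[0.04,0,0,0,0],[0.04,0,0,0,0],[0.03,0,0,0,0],[0.02,0,0,0,0],[0.01,0,0,0,0],[0,0,0,0,0]]]'
```

```text
clock: 6.83
tool_pos: [0.4701, 0.1952, 0.2206]
orientation: [180.0, -0.0, -96.7]
force: [-0.5, -0.1, -1.8]
opening: 0.0078
gripper_force: 30.0
clock: 7.42
tool_pos: [0.4659, 0.16, 0.2206]
orientation: [180.0, -0.0, -96.7]
force: [-1.1, 0.4, -2.4]
opening: 0.0081
gripper_force: 30.0
```

```bash
python3 - <<'E'
from h import *
o=telemetry.get_obs(); w=snapshot("wrist"); s=snapshot("top");print(o["tool_pos"],o["opening"])
cv2.imwrite("pics/g2.png",np.hstack([cv2.resize(w["frame"][:,:,::-1],(400,300)),cv2.resize(s["frame"][150:330,130:370,::-1],(400,300))]))
E
```

```text
[0.4659097  0.15997449 0.22060712] 0.008113689788392563
```

View pics/g2.png

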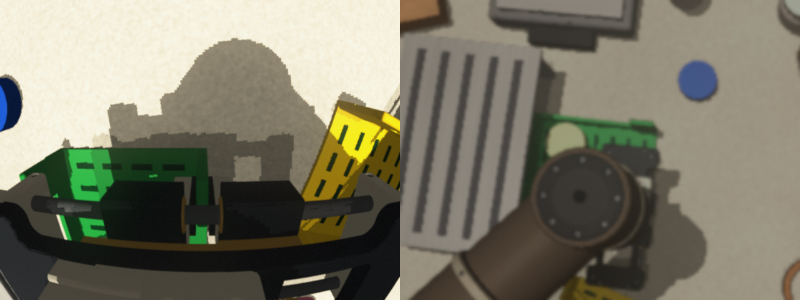

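The tray follows the gripper: in the top view its mouth is at crop (655,130) and the bars are still aboard. I keep pulling until the tab is well clear of the shelf.

```bash
python3 -m creep '[[[0.015,0,0,0,0],[0.03,0,0,0,0],[0.045,0,0,0,0],[0.05,0,0,0,0],[0.05,0,0,0,0],[0.05,0,0,0,0],[0.05,0,0,0,0],[0.05,0,0,0,0]]]'
python3 -m creep '[[[0.05,0,0,0,0],[0.05,0,0,0,0],[0.05,0,0,0,0],[0.05,0,0,0,0],[0.04,0,0,0,0],[0.04,0,0,0,0],[0.03,0,0,0,0],[0.02,0,0,0,0]]]'
python3 -m creep '[[[0.01,0,0,0,0],[0,0,0.01,0,0],[0,0,0.005,0,0],[0,0,0,0,0.4],[0,0,0,0,0.4],[0,0,0,0,0.4],[0,0,0,0,0.4],[0,0,0,0,0.4]]]'
```

```text
clock: 8.18
tool_pos: [0.4579, 0.0917, 0.2207]
orientation: [180.0, 0.0, -96.7]
force: [0.5, 1.3, -2.8]
opening: 0.0079
gripper_force: 30.0
clock: 8.85
tool_pos: [0.4504, 0.0267, 0.2207]
orientation: [-180.0, 0.0, -96.7]
force: [-0.2, 0.7, -2.2]
opening: 0.0081
gripper_force: 30.0
clock: 9.52
tool_pos: [0.4503, 0.0256, 0.2176]
orientation: [-180.0, -0.0, -96.7]
force: [-0.4, 0.1, -0.4]
opening: 0.0331
gripper_force: 0.0
```

Released on the table, well clear of the shelf. I rise and look at the carton with the wrist camera, then at the tray.

```bash
python3 -m creep '[[[0,0,-0.1,0,0.5],[0,0,-0.19,0,0.5],[0,0,-0.19,0,0.5],[0,0,-0.19,0,0.5],[0,0,-0.19,0,0.5],[0,0,-0.19,0,0.5],[0.113,-0.148,-0.05,0,0.5],[0.113,-0.148,-0.05,0,0.5]]]'
python3 -m creep '[[[0.113,-0.148,0,0,0.5],[0.113,-0.148,0,0,0.5],[0.113,-0.148,0,0,0.5],[0.113,-0.148,0,0,0.5],[0,0,0,0,0.5]]]'
python3 - <<'E'
from h import *
np.set_printoptions(precision=4,suppress=True)
o=telemetry.get_obs(); w=snapshot("wrist");t=snapshot("top");print(o["tool_pos"],o["orientation"])
cv2.imwrite("pics/w2.png",np.hstack([cv2.resize(w["frame"][:,:,::-1],(400,300)),cv2.resize(t["frame"][130:340,180:460,::-1],(400,300))]))
for q,z in [("carton",.0),("tray_ear_a",.054)]:
  for n,p in (("w",w),("t",t)):
    print(q,n,[(r["uv"],round(r["confidence"],2),atz(p,r["uv"],z,o)) for r in nets.landmark_of(p,q)])
for q,z in [("tray_tab",.062),("tray_mouth",.005),("bar0",.03)]:
    print(q,[(r["uv"],round(r["confidence"],2),atz(t,r["uv"],z)) for r in nets.landmark_of(t,q)])
E
```

```text
clock: 10.18
tool_pos: [0.5039, -0.026, 0.4513]
orientation: [-179.7, 0.2, -96.5]
force: [-0.0, 1.2, 0.2]
opening: 0.0437
gripper_force: 0.0
clock: 10.6
tool_pos: [0.6144, -0.1335, 0.4451]
orientation: [179.8, -0.1, -96.9]
force: [-0.1, 1.3, 0.4]
opening: 0.0438
gripper_force: 0.0
[ 0.6144 -0.1335  0.4451] [179.8475  -0.0991 -96.8564]
carton w [([289.8, 113.7], 0.59, array([ 0.6386, -0.2335,  0.    ]))]
carton t [([422.0, 213.9], 0.7, array([ 0.6388, -0.2278,  0.    ]))]
tray_ear_a w [([358.2, 322.6], 0.83, array([0.5894, 0.0061, 0.054 ])), ([554.0, 360.6], 0.83, array([0.3089, 0.1245, 0.054 ]))]
tray_ear_a t [([229.6, 321.3], 0.91, array([0.3699, 0.2514, 0.054 ]))]
tray_tab [([225.2, 399.8], 0.82, array([0.1877, 0.2573, 0.062 ])), ([258.6, 253.3], 0.71, array([0.5331, 0.1821, 0.062 ]))]
tray_mouth [([262.6, 325.7], 0.84, array([0.3574, 0.1777, 0.005 ]))]
bar0 [([167.5, 332.5], 0.82, array([0.3426, 0.4081, 0.03  ])), ([277.4, 268.7], 0.55, array([0.4979, 0.1392, 0.03  ]))]
```

View pics/w2.png

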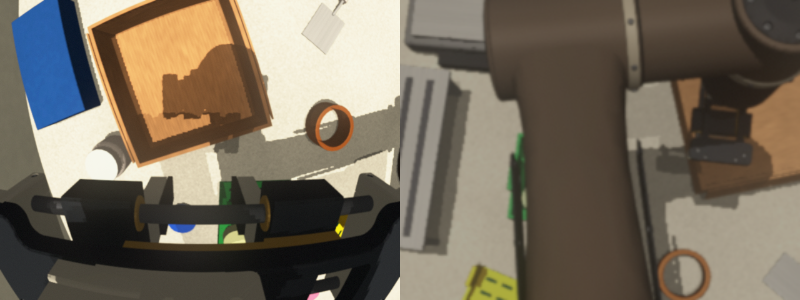

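```bash
python3 - <<'E'
from h import *
np.set_printoptions(precision=4,suppress=True)
o=telemetry.get_obs(); w=snapshot("wrist")
f=w["frame"][0:290,120:460,::-1]
A,B,C=[atz(w,q,.09,o)[:2] for q in [(224,264),(433,198),(142,46)]]
print(A,B,C,np.linalg.norm(A-B),np.linalg.norm(A-C),np.degrees(np.arctan2(*(A-C)[::-1])),np.degrees(np.arctan2(*(A-B)[::-1])))
cv2.imwrite("pics/w3.png",cv2.resize(f,None,fx=2,fy=2))
E
```

```text
[ 0.7152 -0.0896] [ 0.5046 -0.1326] [ 0.7648 -0.3188] 0.21497705629508998 0.23447012854783766 102.21414282409583 11.531600470637798
```

View pics/w3.png

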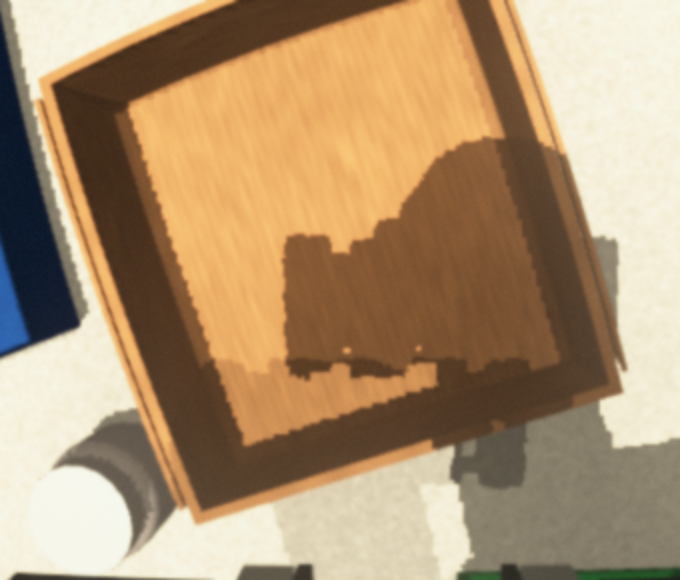

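The crop shows the carton rim corners at (200,520), (622,392) and (42,80). The flaps hang on its left and right sides, so carton x (240 mm) runs along about 102° in world. Its centre is near (0.637,-0.228). Now to view the tray with the hand turned for the tab.

```bash
python3 -m creep '[[[-0.146,0.108,0,0,0.5],[-0.146,0.108,0,0,0.5],[-0.146,0.108,0,0,0.5],[-0.146,0.108,0,0,0.5],[-0.146,0.108,0,0,0.5],[-0.146,0.108,0,0,0.5],[-0.146,0.108,0,0,0.5],[-0.146,0.108,0,0,0.5]]]'
python3 -m creep '[[[0,0,0,-0.077,0.5],[0,0,0,-0.077,0.5],[0,0,0,-0.077,0.5],[0,0,0,-0.077,0.5],[0,0,0,-0.077,0.5],[0,0,0,-0.077,0.5],[0,0,0,-0.077,0.5],[0,0,0,-0.077,0.5]]]'
python3 -m creep '[[[0,0,0,-0.077,0.5],[0,0,0,-0.077,0.5],[0,0,0,-0.077,0.5],[0,0,0,-0.077,0.5],[0,0,0,-0.077,0.5],[0,0,0,0,0.5],[0,0,0,0,0.5]]]'
python3 - <<'E'
from h import *
np.set_printoptions(precision=4,suppress=True)
o=telemetry.get_obs(); w=snapshot("wrist");s=snapshot("scene");print(o["tool_pos"],o["orientation"])
cv2.imwrite("pics/w4.png",w["frame"][:,:,::-1])
for q,z in [("tray_tab",.062),("tray_ear_a",.054),("tray_mouth",.005),("bar0",.03)]:
  for n,p in (("w",w),("s",s)):
    print(q,n,[(r["uv"],round(r["confidence"],2),atz(p,r["uv"],z,o)) for r in nets.landmark_of(p,q)])
E
```

```text
clock: 11.77
tool_pos: [0.4649, 0.1234, 0.4482]
orientation: [-179.9, 0.1, -96.7]
force: [0.3, -0.2, 0.0]
opening: 0.0435
gripper_force: 0.0
clock: 12.43
tool_pos: [0.466, 0.1223, 0.4481]
orientation: [-179.9, -0.0, -40.9]
force: [-0.5, -0.7, -0.2]
opening: 0.0435
gripper_force: 0.0
clock: 13.02
tool_pos: [0.4661, 0.1222, 0.448]
orientation: [-180.0, -0.0, -6.8]
force: [-0.1, -0.2, 0.2]
opening: 0.0438
gripper_force: 0.0
[0.4661 0.1222 0.448 ] [-179.9752   -0.025    -6.8096]
tray_tab w [([258.8, 143.7], 0.95, array([0.5367, 0.177 , 0.062 ]))]
tray_tab s [([484.0, 234.3], 0.93, array([0.1927, 0.248 , 0.062 ])), ([370.7, 285.6], 0.8, array([0.5374, 0.1801, 0.062 ]))]
tray_ear_a w [([415.4, 210.7], 0.97, array([0.4484, 0.0258, 0.054 ])), ([345.4, 335.2], 0.97, array([0.3078, 0.1143, 0.054 ])), ([423.1, 71.3], 0.78, array([0.5927, 0.0049, 0.054 ])), ([223.6, 300.1], 0.77, array([0.3693, 0.2489, 0.054 ]))]
tray_ear_a s [([410.2, 234.3], 0.97, array([0.3137, 0.1156, 0.054 ])), ([301.1, 262.6], 0.96, array([0.5849, 0.0091, 0.054 ])), ([346.6, 242.3], 0.73, array([0.4515, 0.0285, 0.054 ])), 
[... 198 characters left out ...]
 287.9], 0.6, array([0.3547, 0.1766, 0.005 ]))]
tray_mouth s [([416.7, 269.2], 0.7, array([0.3598, 0.1776, 0.005 ]))]
bar0 w [([369.4, 141.8], 0.78, array([0.5234, 0.0651, 0.03  ])), ([353.1, 6.7], 0.74, array([0.6738, 0.0646, 0.03  ])), ([307.0, 106.3], 0.65, array([0.5687, 0.1264, 0.03  ])), ([303.7, 167.4], 0.64, array([0.5039, 0.1381, 0.03  ])), ([126.9, 303.9], 0.6, array([0.3622, 0.3987, 0.03  ]))]
bar0 s [([288.5, 310.7], 0.81, array([0.6968, 0.0885, 0.03  ])), ([342.5, 297.3], 0.75, array([0.5826, 0.1399, 0.03  ])), ([364.5, 287.0], 0.74, array([0.5219, 0.1508, 0.03  ])), ([339.3, 279.1], 0.57, array([0.543 , 0.0923, 0.03  ])), ([508.6, 321.5], 0.38, array([0.3865, 0.4341, 0.03  ]))]
```

View pics/w4.png

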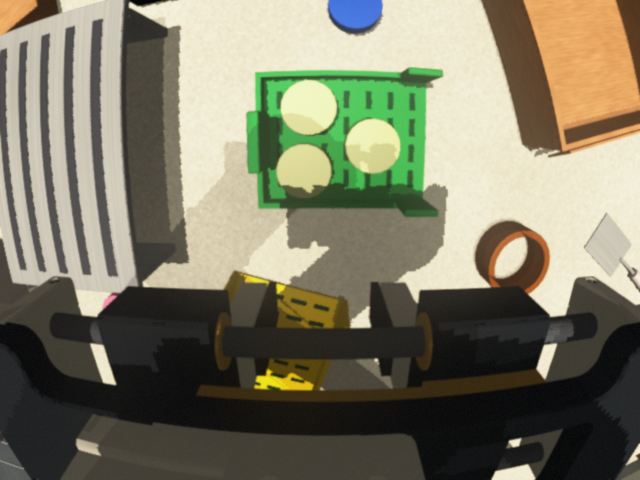

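The view shows all three bars aboard at (308,107), (372,145) and (303,170). The tab is at (258,144) and the tray stands clear of the shelf. The tab agrees across both cameras at about (0.539,0.179). I grip it.

```bash
python3 -m creep '[[[0.11,-0.109,0,0,0.5],[0.11,-0.109,0,0,0.5],[0.109,-0.109,0,0,0.5],[0,0,0.18,0,0.5],[0,0,0.19,0,0.5],[0,0,0.19,0,0.5],[0,0,0.19,0,0.5],[0,0,0.1,0,0.5]]]'
python3 -m creep '[[[0,0,0.1,0,0.5],[0,0,0.1,0,0.5],[0,0,0.08,0,0.5],[0,0,0,0,0.5]]]'
```

```text
clock: 14.18
tool_pos: [0.538, 0.1788, 0.2732]
orientation: [179.8, 0.2, -6.7]
force: [0.4, -0.9, 0.6]
opening: 0.0441
gripper_force: 0.0
clock: 14.52
tool_pos: [0.5383, 0.1789, 0.2182]
orientation: [179.8, 0.3, -6.7]
force: [-1.1, -0.8, -1.0]
opening: 0.0439
gripper_force: 0.0
```

```bash
python3 -m creep '[[[0,0,0,0,0],[0,0,0,0,0],[0,0,0,0,0],[0,0,0,0,0],[0,0,0,0,0],[0,0,0,0,0]]]'
python3 -m creep '[[[0,0,-0.01,0,0],[0,0,-0.015,0,0],[0,0,-0.015,0,0],[0,0,-0.01,0,0],[0,0,0,0,0],[0,0,0,0,0]]]'
python3 - <<'E'
from h import *
o=telemetry.get_obs(); w=snapshot("wrist");s=snapshot("scene");print(o["force"],o["moment"])
cv2.imwrite("pics/w5.png",np.hstack([cv2.resize(w["frame"][0:300,120:520,::-1],(400,300)),cv2.resize(s["frame"][180:330,250:450,::-1],(400,300))]))
np.set_printoptions(precision=4,suppress=True)
for q,z in [("tray_ear_a",.054),("tray_mouth",.005)]:
  a,b=[[r["uv"] for r in nets.landmark_of(p,q)] for p in (w,s)]
  print(q,[tri([ray(w,i,o),ray(s,j)]) for i in a for j in b if tri([ray(w,i,o),ray(s,j)])[1]<.01])
E
```

```text
clock: 15.02
tool_pos: [0.5396, 0.1798, 0.2226]
orientation: [-179.9, -0.1, -6.6]
force: [-0.5, 1.6, 3.6]
opening: 0.0117
gripper_force: 30.0
clock: 15.52
tool_pos: [0.5393, 0.1796, 0.2317]
orientation: [-180.0, -0.0, -6.6]
force: [0.3, 0.3, -4.7]
opening: 0.0116
gripper_force: 30.0
[ 0.27855971  0.29800325 -4.65450192] [ 0.21615028  0.09470321 -0.03489585]
tray_ear_a [(array([0.619 , 0.1719, 0.2233]), np.float64(0.006584629519866689)), (array([0.5899, 0.0092, 0.065 ]), np.float64(0.0014008077772479652))]
tray_mouth [(array([0.5212, 0.003 , 0.0208]), np.float64(0.0005552539461335169))]
```

View pics/w5.png

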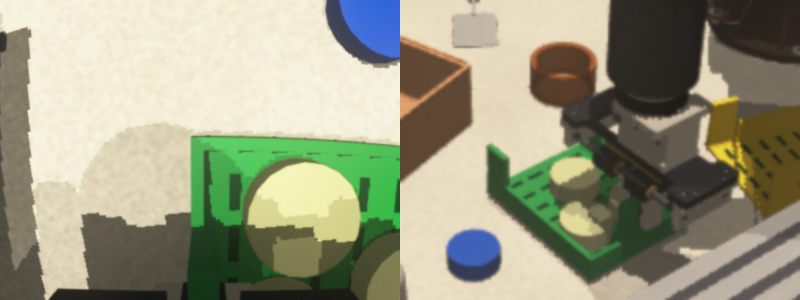

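The tray is held level: the net force of 4.7 N matches its loaded weight, and the mouth is at z≈0.02. I have used all my picture views, so from here I rely on numbers only. I lift it and carry it gently to the carton.

```bash
python3 -m creep '[[[0,0,-0.02,0,0],[0,0,-0.04,0,0],[0,0,-0.06,0,0],[0,0,-0.09,0,0],[0,0,-0.1,0,0],[0,0,-0.1,0,0],[0,0,-0.08,0,0],[0,0,-0.05,0,0]]]'
python3 -m creep '[[[0.0056,0.015,-0.01,0,0],[0.011,0.03,0,0,0],[0.017,0.045,0,0,0],[0.022,0.06,0,0,0],[0.028,0.076,0,0,0],[0.028,0.076,0,0,0],[0.028,0.076,0,0,0],[0.028,0.076,0,0,0]]]'
python3 -m creep '[[[0.028,0.076,0,0,0],[0.028,0.076,0,0,0],[0.028,0.076,0,0,0],[0.028,0.076,0,0,0],[0.028,0.076,0,0,0],[0.028,0.076,0,0,0],[0.028,0.076,0,0,0],[0.028,0.076,0,0,0]]]'
python3 -m creep '[[[0.028,0.076,0,0,0],[0.028,0.076,0,0,0],[0.028,0.076,0,0,0],[0.028,0.076,0,0,0],[0.022,0.06,0,0,0],[0.017,0.045,0,0,0],[0.011,0.03,0,0,0],[0.0056,0.015,0,0,0]]]'
python3 -m creep '[[[0,0,0,-0.015,0],[0,0,0,-0.03,0],[0,0,0,-0.035,0],[0,0,0,-0.035,0],[0,0,0,-0.035,0],[0,0,0,-0.03,0],[0,0,0,-0.02,0],[0,0,0,-0.007,0]]]'
python3 - <<'E'
from h import *
np.set_printoptions(precision=4,suppress=True)
o=telemetry.get_obs(); w=snapshot("wrist");s=snapshot("scene");t=snapshot("top");print(o["force"],o["moment"],o["tool_pos"],o["orientation"])
for q in ["tray_ear_a","tray_mouth","bar0","carton"]:
  a,b,c=[[r["uv"] for r in nets.landmark_of(p,q)] for p in (w,s,t)]
  for A,B in [([ray(w,i,o) for i in a],[ray(s,j) for j in b]),([ray(t,i) for i in c],[ray(s,j) for j in b]),([ray(w,i,o) for i in a],[ray(t,j) for j in c])]:
    print(q,[x[0] for i in A for j in B for x in [tri([i,j])] if x[1]<.008])
E
```

```text
clock: 16.48
tool_pos: [0.5396, 0.1797, 0.3426]
orientation: [-179.9, -0.2, -6.6]
force: [0.2, 0.5, -4.8]
opening: 0.0118
gripper_force: 30.0
clock: 17.15
tool_pos: [0.5621, 0.0835, 0.3404]
orientation: [179.9, 0.1, -6.7]
force: [0.1, 0.3, -4.9]
opening: 0.0116
gripper_force: 30.0
clock: 17.82
tool_pos: [0.5923, -0.0426, 0.3403]
orientation: [180.0, 0.1, -6.7]
force: [0.1, 0.3, -3.8]
opening: 0.0121
gripper_force: 30.0
clock: 18.48
tool_pos: [0.6155, -0.1356, 0.3411]
orientation: [180.0, 0.1, -6.7]
force: [0.1, -0.2, -5.7]
opening: 0.0114
gripper_force: 30.0
clock: 19.15
tool_pos: [0.6154, -0.1337, 0.3418]
orientation: [-180.0, -0.0, 12.2]
force: [0.0, 0.1, -4.5]
opening: 0.0117
gripper_force: 30.0
[ 0.0332  0.1443 -4.4823] [0.2108 0.0987 0.0441] [ 0.6154 -0.1337  0.3418] [-179.9906   -0.0039   12.222 ]
tray_ear_a [array([ 0.72  , -0.28  ,  0.1753]), array([ 0.6957, -0.1373,  0.2954])]
tray_ear_a [array([ 0.5823, -0.3019,  0.18  ]), array([0.3697, 0.2552, 0.0543])]
tray_ear_a []
tray_mouth [array([ 0.6537, -0.3114,  0.1243])]
tray_mouth [array([ 0.6457, -0.3187,  0.1157])]
tray_mouth [array([ 0.6487, -0.3205,  0.1138])]
bar0 [array([ 0.6327, -0.2515,  0.1225]), array([ 0.6632, -0.1774,  0.1294]), array([ 0.675 , -0.1636,  0.1816]), array([0.6806, 0.0645, 0.0035]), array([ 0.6865, -0.0599,  0.2243])]
bar0 [array([ 0.5879, -0.1876,  0.1233]), array([ 0.3443,  0.4161, -0.0052]), array([ 0.6307, -0.252 ,  0.1214])]
bar0 [array([ 0.6337, -0.2552,  0.1197]), array([ 0.6214, -0.2292, -0.0756])]
carton []
carton []
carton []
```

```bash
python3 - <<'E'
from h import *
np.set_printoptions(precision=4,suppress=True)
t=snapshot("top"); s=snapshot("scene")
g=cv2.cvtColor(cv2.imread("pics/top0.png"),cv2.COLOR_BGR2GRAY); g2=cv2.cvtColor(cv2.imread("pics/scene0.png"),cv2.COLOR_BGR2GRAY)
def sub(g,c): return cv2.cornerSubPix(g,np.array(c,np.float32).reshape(-1,1,2),(4,4),(-1,-1),(3,50,.01)).reshape(-1,2)
for p,im,c in [(t,g,[(372,172),(466,157),(487,243),(392,265)]),(s,g2,[(156,229),(218,190),(285,209),(224,257)])]:
    for cc in (np.array(c,float),sub(im,c)):
        P=np.array([atz(p,q,.09)[:2] for q in cc]); print(cc.tolist(),P.tolist(),P.mean(0),np.linalg.norm(P-np.roll(P,1,0),axis=1))
E
```

```text
[[372.0, 172.0], [466.0, 157.0], [487.0, 243.0], [392.0, 265.0]] [[0.7253465297813937, -0.09319138564760943], [0.7604759018161441, -0.3197439421135132], [0.5514892487623044, -0.3609696184169662], [0.5006377325164053, -0.13638699817893424]] [ 0.6345 -0.2276] [0.2288 0.2293 0.213  0.2303]
[[372.9510498046875, 173.98094177246094], [466.9625244140625, 156.1241912841797], [488.22308349609375, 240.11880493164062], [392.0, 265.0]] [[0.7204429888163077, -0.09539274946755029], [0.762624560391013, -0.3221340993254332], [0.558323095648291, -0.3641367502642407], [0.5006377325164053, -0.13638699817893424]] [ 0.6355 -0.2295] [0.2236 0.2306 0.2086 0.2349]
[[156.0, 229.0], [218.0, 190.0], [285.0, 209.0], [224.0, 257.0]] [[0.7774035997646824, -0.2937053289987672], [0.5633627214167601, -0.33675029021582215], [0.49666994561319444, -0.14399901235876744], [0.7256921153056743, -0.09263255910860302]] [ 0.6408 -0.2168] [0.2076 0.2183 0.204  0.2347]
[[156.0, 229.0], [214.132568359375, 186.0812530517578], [284.8195495605469, 212.66366577148438], [225.70477294921875, 256.9183349609375]] [[0.7774035997646824, -0.2937053289987672], [0.5587581502021065, -0.3604772604942852], [0.5081500813802745, -0.1318323278859811], [0.7227697490455117, -0.09021689488792395]] [ 0.6418 -0.2191] [0.2107 0.2286 0.2342 0.2186]
```

```bash
python3 -m creep '[[[0,0.02,0,0,0],[0,0.035,0,0,0],[0,0.03,0.02,0,0],[0,0.019,0.04,0,0],[0,0,0.05,0,0],[0,0,0.05,0,0],[0,0,0.04,0,0],[0,0,0,0,0]]]'
python3 -m creep '[[[0,0,0.04,0,0],[0,0,0.05,0,0],[0,0,0.06,0,0],[0,0,0.06,0,0],[0,0,0.05,0,0],[0,0,0.04,0,0],[0,0,0.02,0,0],[0,0,0,0,0]]]'
```

```text
clock: 20.67
tool_pos: [0.6189, -0.1547, 0.2986]
orientation: [-179.9, 0.2, 12.0]
force: [0.7, 0.0, -4.3]
opening: 0.0119
gripper_force: 30.0
clock: 21.33
tool_pos: [0.6195, -0.1548, 0.2362]
orientation: [-180.0, 0.1, 12.0]
force: [0.1, -0.0, -3.9]
opening: 0.0119
gripper_force: 30.0
```

```bash
python3 -m creep '[[[0,0,0.012,0,0],[0,0,0.012,0,0],[0,0,0.01,0,0],[0,0,0,0,0]]]'
python3 -m creep '[[[0,0,0.008,0,0],[0,0,0.005,0,0],[0,0,0,0,0]]]'
```

```text
clock: 21.67
tool_pos: [0.6198, -0.1548, 0.2308]
orientation: [-180.0, -0.0, 12.0]
force: [-0.4, -0.5, -5.1]
opening: 0.012
gripper_force: 30.0
clock: 21.92
tool_pos: [0.62, -0.1548, 0.2286]
orientation: [180.0, -0.0, 12.0]
force: [-0.7, 0.7, -3.4]
opening: 0.012
gripper_force: 30.0
```

```bash
python3 -m creep '[[[0,0,0.008,0,0],[0,0,0.005,0,0],[0,0,0,0,0],[0,0,0,0,0.25],[0,0,0,0,0.25],[0,0,0,0,0.25],[0,0,0,0,0.25]]]'
python3 -m creep '[[[0,0,-0.05,0,0.25],[0,0,-0.1,0,0.25],[0,0,-0.12,0,0.25],[0,0,-0.1,0,0.25],[0,0,0,0,0.25]]]'
```

```text
clock: 22.5
tool_pos: [0.62, -0.1549, 0.2257]
orientation: [180.0, -0.0, 12.0]
force: [-0.3, -0.7, -0.5]
opening: 0.0215
gripper_force: 0.0
clock: 22.92
tool_pos: [0.6214, -0.1551, 0.3051]
orientation: [179.9, -0.4, 12.1]
force: [1.3, 0.1, 0.5]
opening: 0.0221
gripper_force: 0.0
```

```bash
python3 -m creep '[[[0,0,-0.05,0.077,1],[0,0,0,0.077,1],[0,0,0,0.077,1],[0,0,0,0.077,1],[0,0,0,0.077,1],[0,0,0,0.077,1],[0,0,0,0.077,1],[0,0,0,0.077,1]]]'
python3 -m creep '[[[0,0,0,0.077,1],[0,0,0,0.077,1],[0,0,0,0.077,1],[0,0,0,0.077,1],[0,0,0,0.077,1],[0,0,0,0,1],[0,0,0,0,1]]]'
python3 - <<'E'
from h import *
np.set_printoptions(precision=4,suppress=True)
o=telemetry.get_obs(); w=snapshot("wrist");s=snapshot("scene");t=snapshot("top");print(o["tool_pos"],o["orientation"],o["opening"])
for q,z in [("tray_ear_a",.06),("tray_mouth",.011),("tray_tab",.068),("bar0",.036)]:
  for n,p in (("w",w),("s",s),("t",t)):
    print(q,n,[(round(r["confidence"],2),atz(p,r["uv"],z,o)[:2]) for r in nets.landmark_of(p,q) if atz(p,r["uv"],z,o)[1]<-.05])
E
```

```text
clock: 23.58
tool_pos: [0.6199, -0.1548, 0.31]
orientation: [180.0, -0.0, -43.8]
force: [1.1, 1.3, 0.0]
opening: 0.0695
gripper_force: 0.0
clock: 24.17
tool_pos: [0.6199, -0.1549, 0.3099]
orientation: [-180.0, -0.0, -77.9]
force: [0.2, 0.1, 0.3]
opening: 0.0873
gripper_force: 0.0
[ 0.6199 -0.1549  0.3099] [-179.9967   -0.0049  -77.8557] 0.0873387726167549
tray_ear_a w []
tray_ear_a s [(0.97, array([ 0.7136, -0.319 ])), (0.83, array([ 0.5754, -0.3412]))]
tray_ear_a t [(0.78, array([ 0.5856, -0.3201])), (0.35, array([ 0.3033, -0.3501])), (0.21, array([ 0.6324, -0.2556]))]
tray_mouth w []
tray_mouth s [(0.84, array([ 0.661 , -0.3365]))]
tray_mouth t [(0.56, array([ 0.6551, -0.3367]))]
tray_tab w [(0.59, array([ 0.621 , -0.1548]))]
tray_tab s [(0.96, array([ 0.6124, -0.1662]))]
tray_tab t [(0.63, array([ 0.6154, -0.1497]))]
bar0 w [(0.97, array([ 0.6366, -0.2738])), (0.94, array([ 0.6624, -0.2002])), (0.81, array([ 0.6003, -0.2093]))]
bar0 s [(0.83, array([ 0.6525, -0.2401])), (0.71, array([ 0.6743, -0.1674])), (0.68, array([ 0.4021, -0.0665])), (0.64, array([ 0.6136, -0.1882]))]
bar0 t [(0.56, array([ 0.6349, -0.2642])), (0.52, array([ 0.6008, -0.2016]))]
```

The wrist view confirms the tab is right under the hand at (0.621,-0.155), with the bars in the tray. I regrip the tab by its 60 mm sides, so the tray can swing mouth-down about the pads.

```bash
python3 -m creep '[[[0,0,0.1,0,1],[0,0,0.12,0,1],[0,0,0.1,0,1],[0,0,0.07,0,1],[0,0,0.02,0,1],[0,0,0,0,1]]]'
python3 -m creep '[[[0,0,0,0,0.5],[0,0,0,0,0.5],[0,0,0,0,0.5],[0,0,0,0,0.5],[0,0,0,0,0.5],[0,0,0,0,0.5]]]'
```

```text
clock: 25.42
tool_pos: [0.6195, -0.1549, 0.2265]
orientation: [179.9, 0.0, -78.1]
force: [0.4, -0.6, -0.6]
opening: 0.0875
gripper_force: 0.0
clock: 25.92
tool_pos: [0.62, -0.1548, 0.2284]
orientation: [-179.9, -0.0, -78.1]
force: [-0.9, 0.6, 4.1]
opening: 0.0596
gripper_force: 30.0
```

```bash
python3 -m creep '[[[0,0,-0.03,0,0.4],[0,0,-0.05,0,0.4],[0,0,-0.06,0,0.4],[0,0,-0.05,0,0.4],[0,0,-0.03,0,0.4],[0,0,0,0,0.4]]]'
cat > l.py <<'E'
from h import *
np.set_printoptions(precision=3,suppress=True)
o=telemetry.get_obs(); w=snapshot("wrist");s=snapshot("scene");t=snapshot("top");print(o["tool_pos"],o["force"],o["moment"],o["opening"])
for q in ["tray_ear_a","tray_mouth","tray_tab","bar0"]:
  a,b,c=[[r["uv"] for r in nets.landmark_of(p,q)] for p in (w,s,t)]
  a,b,c=[ray(w,i,o) for i in a],[ray(s,j) for j in b],[ray(t,i) for i in c]
  for n,A,B in [("ws",a,b),("st",b,c),("wt",a,c)]:
    print(q,n,[x[0] for i in A for j in B for x in [tri([i,j])] if x[1]<.008 and -.02<x[0][2]<.4])
E
python3 l.py
```

```text
clock: 26.42
tool_pos: [0.6204, -0.1549, 0.2741]
orientation: [-179.8, -0.0, -78.1]
force: [0.3, -0.1, -3.6]
opening: 0.0599
gripper_force: 30.0
[ 0.62  -0.155  0.274] [ 0.293 -0.138 -3.599] [ 0.232  0.115 -0.007] 0.05994166700788913
tray_ear_a ws []
tray_ear_a st [array([ 0.585, -0.322,  0.108]), array([0.368, 0.25 , 0.048]), array([0.312, 0.118, 0.053])]
tray_ear_a wt []
tray_mouth ws []
tray_mouth st [array([0.355, 0.179, 0.004]), array([ 0.652, -0.339,  0.05 ])]
tray_mouth wt []
tray_tab ws [array([ 0.618, -0.154,  0.113])]
tray_tab st [array([0.19 , 0.251, 0.06 ]), array([ 0.617, -0.154,  0.114])]
tray_tab wt [array([ 0.619, -0.155,  0.112])]
bar0 ws [array([ 0.638, -0.277,  0.047]), array([ 0.665, -0.197,  0.058])]
bar0 st [array([ 0.634, -0.275,  0.045]), array([ 0.346,  0.416, -0.004])]
bar0 wt [array([ 0.639, -0.285, -0.004]), array([ 0.596, -0.205,  0.048])]
```

Even in this grip the pads hold the tray level: mouth z 0.05, tab z 0.113. So I'll tip it by pushing the mouth end against the inside of the carton's far wall, below the rim.

```bash
python3 -m creep '[[[0,0,-0.04,0,0.4],[0,0,-0.045,0,0.4],[0,0,-0.02,0,0.4],[0.02,0,0,0,0.4],[0.02,0,0,0,0.4],[0.02,0,0,0,0.4],[0,0,0,0,0.4]]]'
python3 -m creep '[[[0.02,0,0,0,0.4],[0.02,0,0,0,0.4],[0.02,0,0,0,0.4],[0,0,0,0,0.4]]]'
```

```text
clock: 27.75
tool_pos: [0.6235, -0.1637, 0.2935]
orientation: [-179.7, 0.2, -78.0]
force: [-0.8, 22.9, 4.4]
opening: 0.06
gripper_force: 30.0
clock: 28.08
tool_pos: [0.6256, -0.1732, 0.2932]
orientation: [-179.7, 0.4, -78.0]
force: [-2.4, 34.1, 7.6]
opening: 0.0593
gripper_force: 29.9
```

```bash
python3 l.py
```

```text
[ 0.626 -0.173  0.293] [-2.37  34.121  7.557] [12.287  1.056  0.178] 0.05931290041743672
tray_ear_a ws []
tray_ear_a st [array([ 0.586, -0.33 ,  0.131]), array([0.315, 0.119, 0.057]), array([0.364, 0.252, 0.048])]
tray_ear_a wt []
tray_mouth ws []
tray_mouth st [array([ 0.661, -0.34 ,  0.079]), array([0.358, 0.179, 0.009])]
tray_mouth wt []
tray_tab ws [array([ 0.622, -0.162,  0.136])]
tray_tab st [array([ 0.62 , -0.162,  0.137]), array([0.192, 0.25 , 0.063])]
tray_tab wt [array([ 0.623, -0.163,  0.134])]
bar0 ws [array([ 0.639, -0.282,  0.076]), array([ 0.669, -0.207,  0.084]), array([ 0.669, -0.219,  0.121]), array([ 0.597, -0.214,  0.095])]
bar0 st [array([0.348, 0.419, 0.   ]), array([ 0.593, -0.207,  0.1  ]), array([ 0.641, -0.278,  0.079])]
bar0 wt [array([ 0.64 , -0.28 ,  0.078]), array([ 0.622, -0.243,  0.201]), array([ 0.598, -0.212,  0.068])]
```

The pads slid along the tab instead of letting the tray pivot (tab still level at z 0.136). I'll set the tray back on the carton floor and regrip only the top few millimetres of the tab, which cannot hold the weight's moment.

```bash
python3 -m creep '[[[-0.02,0,0,0,0.4],[-0.03,0,0,0,0.4],[-0.01,0,0.03,0,0.4],[0,0,0.06,0,0.4],[0,0,0.08,0,0.4],[0,0,0.07,0,0.4],[0,0,0.04,0,0.4],[0,0,0.01,0,0.4]]]'
python3 -m creep '[[[0,0,0.015,0,0.4],[0,0,0.01,0,0.4],[0,0,0,0,0.4]]]'
```

```text
clock: 29.5
tool_pos: [0.6212, -0.1672, 0.2316]
orientation: [179.7, 0.1, -78.1]
force: [0.4, 0.1, -3.7]
opening: 0.0597
gripper_force: 30.0
clock: 29.75
tool_pos: [0.6225, -0.1668, 0.2298]
orientation: [-180.0, -0.0, -78.1]
force: [-0.6, -0.0, -4.0]
opening: 0.0598
gripper_force: 30.0
```

```bash
python3 l.py
```

```text
[ 0.622 -0.167  0.23 ] [-0.602 -0.032 -3.966] [0.235 0.155 0.023] 0.059792455745103675
tray_ear_a ws []
tray_ear_a st [array([0.374, 0.251, 0.046]), array([ 0.582, -0.332,  0.064]), array([0.301, 0.114, 0.052])]
tray_ear_a wt []
tray_mouth ws []
tray_mouth st [array([ 0.658, -0.346,  0.01 ]), array([ 0.359,  0.178, -0.001])]
tray_mouth wt []
tray_tab ws [array([ 0.62 , -0.158,  0.072])]
tray_tab st [array([ 0.617, -0.162,  0.069])]
tray_tab wt [array([ 0.618, -0.16 ,  0.073])]
bar0 ws [array([ 0.634, -0.276,  0.007])]
bar0 st [array([ 0.346,  0.423, -0.011]), array([ 0.638, -0.266,  0.015])]
bar0 wt [array([ 0.638, -0.273,  0.007]), array([ 0.619, -0.235,  0.135])]
```

```bash
python3 -m creep '[[[0,0,0.01,0,0.4],[0,0,0.006,0,0.4],[0,0,0,0,1],[0,0,0,0,1],[0,0,0,0,1],[0,0,0,0,1],[-0.018,0,-0.02,0,1],[-0.018,0,-0.05,0,1]]]'
python3 -m creep '[[[0,0,-0.05,0,1],[0,0,-0.04,0,1],[0,0,0,0,1],[0,0,0,0,1]]]'
```

```text
clock: 31.17
tool_pos: [0.6202, -0.1594, 0.2395]
orientation: [179.9, 0.0, -78.1]
force: [0.5, -0.6, 0.1]
opening: 0.0867
gripper_force: 0.0
clock: 31.5
tool_pos: [0.6211, -0.1595, 0.2597]
orientation: [-179.9, -0.0, -78.1]
force: [0.7, -0.5, -0.5]
opening: 0.0874
gripper_force: 0.0
```

```bash
python3 -m creep '[[[0,0,0.008,0,0.4],[0,0,0,0,0.4],[0,0,0,0,0.4],[0,0,0,0,0.4],[0,0,0,0,0.4],[0,0,0,0,0.4],[0,0,0,0,0.4]]]'
python3 -m creep '[[[0,0,-0.02,0,0.4],[0,0,-0.03,0,0.4],[0,0,-0.04,0,0.4],[0,0,-0.04,0,0.4],[0,0,-0.03,0,0.4],[0,0,0,0,0.4]]]'
python3 l.py
```

```text
clock: 32.08
tool_pos: [0.6208, -0.1595, 0.2565]
orientation: [180.0, 0.0, -78.1]
force: [0.2, -1.0, -2.0]
opening: 0.0593
gripper_force: 30.0
clock: 32.58
tool_pos: [0.6213, -0.1595, 0.291]
orientation: [-179.8, -0.0, -78.1]
force: [-0.2, 0.5, -2.9]
opening: 0.0594
gripper_force: 30.0
[ 0.621 -0.16   0.291] [-0.218  0.464 -2.899] [ 0.297  0.106 -0.009] 0.059439370021655495
tray_ear_a ws [array([ 0.586, -0.328,  0.063]), array([ 0.719, -0.295,  0.065]), array([ 0.655, -0.213,  0.147])]
tray_ear_a st [array([0.303, 0.118, 0.041]), array([ 0.583, -0.329,  0.06 ]), array([0.372, 0.253, 0.061])]
tray_ear_a wt [array([ 0.581, -0.329,  0.055])]
tray_mouth ws []
tray_mouth st [array([0.359, 0.174, 0.   ])]
tray_mouth wt []
tray_tab ws [array([ 0.622, -0.156,  0.103]), array([ 0.597, -0.198,  0.069])]
tray_tab st [array([0.19 , 0.253, 0.062]), array([ 0.618, -0.157,  0.1  ])]
tray_tab wt [array([ 0.618, -0.153,  0.097])]
bar0 ws [array([ 0.664, -0.187,  0.043]), array([ 0.667, -0.197,  0.073]), array([ 0.596, -0.196,  0.043]), array([ 0.633, -0.262,  0.021])]
bar0 st [array([ 0.637, -0.255,  0.027]), array([ 0.597, -0.191,  0.045])]
bar0 wt [array([ 0.614, -0.221,  0.161]), array([ 0.596, -0.193,  0.035]), array([ 0.635, -0.258,  0.021])]
```

It works: the mouth end stays on the carton floor (ear z 0.06) while the tab rises (z 0.10). I keep raising, easing toward the mouth side so the rear clears the carton's near wall.

```bash
python3 -m creep '[[[0.02,0,-0.03,0,0.4],[0.02,0,-0.035,0,0.4],[0.015,0,-0.035,0,0.4],[0.015,0,-0.035,0,0.4],[0.015,0,-0.04,0,0.4],[0.015,0,-0.04,0,0.4],[0,0,-0.04,0,0.4],[0,0,-0.03,0,0.4]]]'
python3 -m creep '[[[0,0,-0.04,0,0.4],[0,0,-0.05,0,0.4],[0,0,-0.05,0,0.4],[0,0,-0.05,0,0.4],[0,0,-0.04,0,0.4],[0,0,0,0,0.4],[0,0,0,0,0.4]]]'
python3 l.py
```

```text
clock: 34.0
tool_pos: [0.625, -0.1793, 0.3472]
orientation: [-179.9, -0.0, -78.1]
force: [-0.6, -0.1, -4.5]
opening: 0.0595
gripper_force: 30.0
clock: 34.58
tool_pos: [0.6252, -0.1789, 0.3927]
orientation: [-179.9, -0.0, -78.1]
force: [-0.5, 2.4, -0.1]
opening: 0.0589
gripper_force: 30.0
[ 0.625 -0.179  0.393] [-0.474  2.393 -0.066] [ 0.886 -0.033  0.096] 0.05891612832433559
tray_ear_a ws [array([ 0.578, -0.291,  0.091])]
tray_ear_a st [array([0.314, 0.12 , 0.059]), array([0.367, 0.251, 0.049]), array([ 0.559, -0.271,  0.14 ]), array([ 0.573, -0.291,  0.088])]
tray_ear_a wt [array([ 0.574, -0.294,  0.07 ])]
tray_mouth ws []
tray_mouth st [array([0.358, 0.184, 0.003])]
tray_mouth wt [array([ 0.64 , -0.258,  0.04 ])]
tray_tab ws [array([ 0.622, -0.169,  0.211])]
tray_tab st [array([ 0.627, -0.161,  0.215]), array([0.186, 0.252, 0.067])]
tray_tab wt [array([ 0.625, -0.163,  0.205])]
bar0 ws [array([ 0.676,  0.065, -0.001])]
bar0 st [array([ 0.342,  0.422, -0.008])]
bar0 wt [array([ 0.675, -0.238,  0.061]), array([ 0.632, -0.279,  0.009]), array([ 0.609, -0.248,  0.136])]
```

```bash
python3 -m creep '[[[0,0,-0.04,0,0.4],[0,0,-0.05,0,0.4],[0,0,-0.06,0,0.4],[0,0,-0.06,0,0.4],[0,0,-0.05,0,0.4],[0,0,-0.03,0,0.4],[0,0,0,0,0.4],[0,0,0,0,0.4]]]'
python3 l.py
```

```text
clock: 36.0
tool_pos: [0.6249, -0.1791, 0.4504]
orientation: [-179.9, -0.0, -78.1]
force: [-0.5, 0.4, -3.0]
opening: 0.0592
gripper_force: 30.0
[ 0.625 -0.179  0.45 ] [-0.545  0.383 -3.044] [-0.032  0.1   -0.012] 0.059169026549397034
tray_ear_a ws [array([ 0.71 , -0.259,  0.146]), array([ 0.573, -0.288,  0.145])]
tray_ear_a st [array([ 0.571, -0.285,  0.147]), array([ 0.615, -0.229,  0.19 ]), array([0.371, 0.254, 0.054])]
tray_ear_a wt [array([ 0.574, -0.292,  0.131])]
tray_mouth ws [array([ 0.643, -0.255,  0.1  ])]
tray_mouth st [array([0.356, 0.181, 0.003]), array([ 0.637, -0.261,  0.095]), array([ 0.615, -0.235,  0.188])]
tray_mouth wt [array([ 0.64 , -0.258,  0.093])]
tray_tab ws []
tray_tab st [array([0.189, 0.247, 0.062]), array([ 0.62 , -0.165,  0.268])]
tray_tab wt []
bar0 ws [array([ 0.715, -0.255,  0.045]), array([ 0.678,  0.063, -0.003]), array([ 0.633, -0.274,  0.002]), array([ 0.574, -0.276,  0.042])]
bar0 st [array([ 0.574, -0.27 ,  0.047]), array([ 0.346,  0.419, -0.006])]
bar0 wt [array([ 0.576, -0.276,  0.029])]
```

All bars rest inside the carton: one on the floor at (0.633,-0.274), the others at (0.574,-0.270) and (0.715,-0.255). The load has dropped to the tray's own weight. Now I carry the hanging tray back over the table.

```bash
python3 -m creep '[[[0,0,-0.05,0,0.4],[0,0,-0.08,0,0.4],[0,0,-0.09,0,0.4],[0,0,-0.06,0,0.4],[0,0,-0.04,0,0.4],[-0.03,0.005,0,0,0.4],[-0.06,0.009,0,0,0.4],[-0.09,0.014,0,0,0.4]]]'
python3 -m creep '[[[-0.12,0.0186,0,0,0.4],[-0.12,0.0186,0,0,0.4],[-0.12,0.0186,0,0,0.4],[-0.12,0.0186,0,0,0.4],[-0.12,0.0186,0,0,0.4],[-0.12,0.0186,0,0,0.4],[-0.12,0.0186,0,0,0.4],[-0.12,0.0186,0,0,0.4]]]'
python3 -m creep '[[[-0.09,0.014,0,0,0.4],[-0.06,0.009,0,0,0.4],[-0.04,0.006,0,0,0.4],[0,0,0.03,0,0.4],[0,0,0.06,0,0.4],[0,0,0.1,0,0.4],[0,0,0.08,0,0.4],[0,0,0,0,0.4]]]'
python3 l.py
```

```text
clock: 37.42
tool_pos: [0.6117, -0.1447, 0.5124]
orientation: [179.9, 0.0, -78.2]
force: [-0.3, 0.5, -3.0]
opening: 0.0591
gripper_force: 30.0
clock: 38.08
tool_pos: [0.5418, 0.0383, 0.5128]
orientation: [179.9, 0.0, -78.1]
force: [-0.1, 0.2, -1.8]
opening: 0.0591
gripper_force: 30.0
clock: 38.75
tool_pos: [0.5289, 0.0719, 0.4557]
orientation: [179.6, -0.0, -78.1]
force: [0.0, -0.2, -2.8]
opening: 0.0595
gripper_force: 30.0
[0.529 0.072 0.456] [ 0.04  -0.243 -2.775] [0.004 0.315 0.023] 0.05945917256796608
tray_ear_a ws [array([ 0.616, -0.011,  0.146]), array([0.316, 0.119, 0.059])]
tray_ear_a st [array([0.377, 0.252, 0.057]), array([ 0.613, -0.007,  0.146]), array([0.307, 0.116, 0.052]), array([ 0.481, -0.033,  0.15 ])]
tray_ear_a wt [array([ 0.597, -0.006,  0.22 ]), array([0.306, 0.121, 0.047])]
tray_mouth ws [array([0.353, 0.175, 0.   ])]
tray_mouth st [array([0.357, 0.173, 0.001])]
tray_mouth wt [array([ 0.542, -0.006,  0.156]), array([0.359, 0.169, 0.015])]
tray_tab ws [array([0.524, 0.082, 0.273])]
tray_tab st [array([0.525, 0.085, 0.275])]
tray_tab wt [array([0.524, 0.085, 0.268])]
bar0 ws [array([0.675, 0.063, 0.002])]
bar0 st [array([ 0.578, -0.273,  0.043]), array([ 0.712, -0.246,  0.04 ]), array([ 0.64 , -0.264,  0.009])]
bar0 wt []
```

```bash
python3 -m creep '[[[0,0,0.05,0,0.4],[0,0,0.1,0,0.4],[0,0,0.12,0,0.4],[0,0,0.11,0,0.4],[0,0,0.07,0,0.4],[0,0,0.03,0,0.4],[0,0,0,0,0.4]]]'
python3 -m creep '[[[-0.055,0,0.0275,0,0.4],[-0.055,0,0.0275,0,0.4],[-0.0575,0,0.0375,0,0.4],[-0.0575,0,0.0375,0,0.4],[-0.0525,0,0.0475,0,0.4],[-0.0525,0,0.0475,0,0.4],[-0.045,0,0.0525,0,0.4],[-0.045,0,0.0525,0,0.4]]]'
python3 -m creep '[[[-0.0275,0,0.045,0,0.4],[-0.0275,0,0.045,0,0.4],[0,0,0,0,0.4]]]'
python3 l.py
```

```text
clock: 40.08
tool_pos: [0.5293, 0.0725, 0.362]
orientation: [179.8, -0.0, -78.1]
force: [-0.5, -0.4, -2.2]
opening: 0.0593
gripper_force: 30.0
clock: 40.75
tool_pos: [0.5121, 0.1561, 0.2971]
orientation: [-180.0, 0.0, -78.0]
force: [0.3, 1.7, 0.8]
opening: 0.0591
gripper_force: 30.0
clock: 41.0
tool_pos: [0.5094, 0.166, 0.2775]
orientation: [179.8, -0.1, -78.1]
force: [-0.2, 0.6, -0.2]
opening: 0.0594
gripper_force: 30.0
[0.509 0.166 0.277] [-0.219  0.593 -0.248] [ 0.166 -0.082  0.065] 0.0594228061574845
tray_ear_a ws [array([0.316, 0.119, 0.057])]
tray_ear_a st [array([0.611, 0.035, 0.062]), array([0.308, 0.117, 0.05 ]), array([0.37 , 0.248, 0.051]), array([ 0.476, -0.003,  0.065])]
tray_ear_a wt [array([0.307, 0.12 , 0.051])]
tray_mouth ws [array([0.357, 0.176, 0.003]), array([ 0.546, -0.002, -0.001])]
tray_mouth st [array([0.358, 0.175, 0.002]), array([ 0.544, -0.002, -0.003])]
tray_mouth wt [array([0.358, 0.175, 0.007]), array([ 0.545, -0.002, -0.001])]
tray_tab ws []
tray_tab st [array([0.193, 0.254, 0.068])]
tray_tab wt [array([0.506, 0.175, 0.081])]
bar0 ws [array([ 0.678,  0.061, -0.001])]
bar0 st [array([ 0.632, -0.267,  0.002]), array([ 0.576, -0.269,  0.044]), array([ 0.712, -0.252,  0.045])]
bar0 wt []
```

```bash
python3 -m creep '[[[-0.0275,0,0.05,0,0.4],[-0.02,0,0.04,0,0.4],[0,0,0.02,0,0.4],[0,0,0.01,0,0.4],[0,0,0,0,0.4]]]'
python3 -m creep '[[[0,0,0.012,0,0.4],[0,0,0.01,0,0.4],[0,0,0,0,0.4]]]'
```

```text
clock: 42.17
tool_pos: [0.508, 0.1751, 0.255]
orientation: [179.9, -0.0, -78.0]
force: [0.7, 0.7, -0.4]
opening: 0.0593
gripper_force: 30.0
clock: 42.42
tool_pos: [0.5081, 0.1748, 0.2512]
orientation: [180.0, -0.0, -78.1]
force: [0.4, 0.6, -0.2]
opening: 0.0593
gripper_force: 30.0
```

```bash
python3 -m creep '[[[0,0,0.01,0,0.4],[0,0,0.01,0,0.4],[0,0,0,0,0.4]]]'
python3 -m creep '[[[0,0,0.01,0,0.4],[0,0,0,0,0.4]]]'
```

```text
clock: 42.67
tool_pos: [0.5082, 0.1749, 0.25]
orientation: [-179.9, -0.0, -78.0]
force: [-9.3, -0.6, 24.0]
opening: 0.0594
gripper_force: 30.0
clock: 42.83
tool_pos: [0.5081, 0.1748, 0.2488]
orientation: [-179.9, -0.0, -78.0]
force: [-13.0, -2.1, 31.4]
opening: 0.0598
gripper_force: 30.0
```

Bottomed out flat on the table. I ease off, release and rise.

```bash
python3 -m creep '[[[0,0,-0.015,0,0.4],[0,0,0,0,1],[0,0,0,0,1],[0,0,0,0,1],[0,0,0,0,1],[0,0,-0.05,0,1],[0,0,-0.15,0,1],[0,0,-0.19,0,1]]]'
python3 -m creep '[[[0,0,-0.19,0,1],[0,0,-0.19,0,1],[0,0,-0.1,0,1],[0,0,0,0,1],[0,0,0,0,1]]]'
python3 - <<'E'
exec(open("l.py").read())
for q,z in [("jar",0),("bottle",0),("tape_roll",0),("spatula",0)]:
    print(q,[(round(r["confidence"],2),atz(p,r["uv"],z)[:2]) for p in (s,t) for r in nets.landmark_of(p,q)])
cv2.imwrite("pics/end.png",s["frame"][:,:,::-1])
E
```

```text
clock: 43.5
tool_pos: [0.5074, 0.1744, 0.3253]
orientation: [179.7, -0.1, -78.1]
force: [1.0, 0.5, -0.5]
opening: 0.0871
gripper_force: 0.0
clock: 43.92
tool_pos: [0.5081, 0.1749, 0.4245]
orientation: [-179.8, 0.1, -78.1]
force: [-0.1, 0.9, 1.1]
opening: 0.0876
gripper_force: 0.0
[0.508 0.175 0.424] [-0.091  0.857  1.079] [-0.034  0.161 -0.007] 0.08763656530089939
tray_ear_a ws [array([0.471, 0.001, 0.054]), array([0.311, 0.118, 0.049]), array([0.612, 0.033, 0.058])]
tray_ear_a st [array([0.608, 0.036, 0.056]), array([0.31 , 0.11 , 0.042]), array([0.469, 0.003, 0.054]), array([0.373, 0.252, 0.056])]
tray_ear_a wt [array([0.47 , 0.003, 0.056]), array([0.312, 0.114, 0.058]), array([0.598, 0.039, 0.109])]
tray_mouth ws [array([0.359, 0.179, 0.004]), array([ 0.55 , -0.005,  0.005])]
tray_mouth st [array([0.353, 0.177, 0.   ]), array([ 0.546, -0.006,  0.003])]
tray_mouth wt [array([ 0.352,  0.181, -0.013]), array([ 0.545, -0.003, -0.002])]
tray_tab ws [array([0.508, 0.179, 0.063])]
tray_tab st [array([0.194, 0.247, 0.074]), array([0.51 , 0.176, 0.061])]
tray_tab wt [array([0.507, 0.171, 0.101])]
bar0 ws [array([0.674, 0.061, 0.003])]
bar0 st [array([0.68 , 0.064, 0.009]), array([ 0.577, -0.27 ,  0.046]), array([ 0.715, -0.252,  0.042]), array([ 0.633, -0.27 ,  0.012])]
bar0 wt [array([ 0.687,  0.059, -0.019])]
jar [(0.67, array([ 0.798, -0.093])), (0.95, array([ 0.786, -0.1  ]))]
bottle [(0.73, array([0.825, 0.084])), (0.71, array([0.826, 0.084]))]
tape_roll [(0.72, array([ 0.378, -0.093])), (0.73, array([ 0.36 , -0.103])), (0.4, array([0.822, 0.085]))]
spatula [(0.85, array([ 0.283, -0.389])), (0.85, array([ 0.298, -0.362]))]
```

The tray stands level (ears z≈0.055, tab z≈0.062, mouth z≈0.004), the three bars are in the carton, and the bystanders are where they were. Handing in.

```bash
python3 -c "
from plant import workorder; print(workorder.close_job())"
```

```text
the job is handed in; nothing more can be done
None
```

The job is handed in at about 44 s: by my last camera measurements, the three bars are in the carton, the empty green tray stands upright on the table clear of the shelf, and the jar, bottle and tape roll have not moved; I have no starting position to compare the spatula against. I set the tray down inside the carton, because the arm cannot tilt, and lifted it by the tab there so the bars slid out. The close-out call returned no verdict.

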